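Load the filter slide of a bench fluorometer and hold it at its click stop

ROBOT

A 6-joint arm with a two-finger parallel gripper is mounted at the origin on the work surface. World frame = base frame: x ahead of the robot, y to its left, z up, the work surface at z = 0. Lengths are in m, angles in degrees, forces in N, time in s.
With the tool pointing down it reaches from about 0.35 to 0.925 m from the base axis. Payload 6.4 kg.
Tool frame: the origin (TCP) lies between the finger pads; the fingertips stand ctrl.tcp_to_tips ahead of it and the grasp point (between the pads) lies 3 mm ahead of it (ctrl.tcp_to_tips is the distance from the TCP to the fingertips, in m); y points along the fingers, z is the direction in which the jaws open and shut, and the axes are right-handed (so a half turn about y gives the same grasp; the last joint's range is limited). The gripper opens to 94 mm and grips with 3 to 60 N. Pads are 16 mm wide; open, the fingers measure 119 mm over their backs; the gripper's body (75 mm by 177 mm) begins 78 mm behind the grasp point.
Start: joints at [64.91, 14.043, 89.255, -0, 76.702, -9.975], TCP at [0.169, 0.628, 0.227] pointing down, gripper open.
Joint ranges: [-179.41, 179.41], [-58.25, 129.5], [7.25, 145.43], [-54.29, 234.29], [11.92, 165.04], [-157.13, 157.13]. Speed limits (degrees/s): [147.25, 147.25, 180, 180, 180, 180].

INTERFACE

Orientations are given as a 3x3 rotation matrix whose columns are the frame's x, y, z axes.
In Python, from cell import ctrl gives the robot as it stands. Calls block until the motion is done:
- ctrl.goto(position, orientation): joint-space move of the TCP to a pose.
- ctrl.movel(position, orientation=None, rate=0.15, f_stop=None): straight line of the TCP; orientation=None keeps the orientation; rate is the mean speed in m/s. With f_stop (N) it stops when the force on the tool has changed by that much, and returns True; else False.
- ctrl.move_j(angles): joint-space move.
- ctrl.gripper_to(opening, f_grip=None): opening from 0.0 (shut) to 1.0 (fully open); f_grip is the grip in N (None keeps the last); returns when the fingers have stopped.
- ctrl.dwell(seconds).
- ctrl.inverse_kinematics(position, orientation): joint angles nearest the present ones, or None.
- ctrl.read_state(): the state.
- ctrl.camera(name): name is "side" or "top"; returns the picture (384x512x3 uint8, blue, green, red); there is no depth.
- ctrl.get_calibration(name): a dict with "fx", "fy", "cx", "cy" (pixels), "k1" (the pictures are not rectified: a ray, as slopes to the right and down, at radius r is drawn at 1 + k1 r^2 times it, then the intrinsics apply), "R" (3x3) and "t" (3): a world point X has camera coordinates R X + t. Camera axes: x right, y down, z forward; pixel columns grow to the right and rows downward; lengths in m; the calibration is good to about 2 mm. A picture is of the moment at which its call begins. get_calibration takes no time and is no camera call.
A pose or a line that the arm cannot do raises ctrl.Unreachable and nothing moves.
- ctrl.close_job(): hands the job in, once; it reports no verdict.
The state is a dict: "time_s": time; "q": joint angles; "qd": joint speeds; "joint_efforts": joint torques, N m; "position": TCP position; "eef_rot": TCP orientation; "wrist_force": force on the tool from outside, world axes, zero at the start; "wrist_torque": the same for the moment, N m; "opening": opening from 0.0 (shut) to 1.0 (fully open).
Only numpy, scipy, OpenCV 4.12 (cv2) and the standard library are available. Lean on these libraries where they do the work, as an engineer would, in place of code of your own. Each camera call takes 0.05 s, during which the arm holds its last target. There are 200 camera calls.

TASK

Take the slim round filter cartridge out of the filter box and seat it upright and flush in the empty seat of the fluorometer's filter slide. Then push the slide in by its knob, past the middle filter's click, until the sprung ball drops into the next notch and the new filter stands under the lamp. Finish while still gripping the knob, holding the slide in that notch, and leave everything else where it is.

Things in the scene. Friction and masses are not known exactly. Their poses are not given: they have to be found in the camera images.
- cartridge_mid (a point): The cartridge to load: black, upright in one of the filter box's four compartments. From below: 21 mm round spigot 6 mm long, its lower half tapering to 16 mm, 28 mm flange 3 mm thick, 20 mm round barrel 40 mm long; 49 mm tall, about 45 g. Neighbours: a fatter round one, a square one, a cap. Point half-way up the barrel on its axis, 29 mm above the underside; z up the axis. Grip the barrel.
- seat (a point): The slide's empty seat: a vertical through-hole, 24 mm across. Point: hole centre at the slide's top face; moves with the slide. y points along the rail, inward to lamp and console; x across it. Once seated, the flange lies on the top face and cartridge_mid is 23 mm above this point. The two seats 50 and 100 mm further in (+y) hold fixed cartridges of the same kind.
- knob_mid (a point): Knob of the slide: black square post, 18 x 18 mm, 42 mm tall, standing on the slide's top face on its centre line, 130 mm outward (-y) from the empty seat. Point on its axis, 24 mm above the slide's top face (58 mm above the bench). Axes as for the seat: flat sides face along x and y. Moves with the slide.
- filter_slide: The filter slide with its knob: origin at the empty seat's centre on the slide's underside; axes as for the seat. An aluminium bar 44 mm wide, 8 mm thick, 275 mm long, from 150 mm outward (-y) to 125 mm inward of the empty seat, top face 34 mm above the bench; guide strips beside it rise to 33 mm.
- slide_travel (a joint): Slide travel in m: 0 at the outer stop, grows as it is pushed in (+y of the seat), inner stop 0.130; starts at 0 to 0.035. A sprung ball drops into notches at 0.015 (innermost filter under the lamp), 0.065 (middle one) and 0.115 (the seat empty at first). Sliding takes about 1.5 N, leaving a notch about 6 N. Over a notch's last 3 mm the ball draws the slide in; at its centre it resists either way.
- lamp_axis (a point): Point on the fluorometer's lamp axis at the height of the slide's top face; fixed; y as for the seat. The lamp nose above is 62 mm wide, from 28 mm outward of the axis to the console; underside 81, top 106 mm above the bench. The console (220 mm wide, 160 mm tall) begins 35 mm inward. The ball's block, beside the slide on +x, 40 mm outward of the axis, 18 mm long, rises to 39 mm above the bench.
- filter_box: Grey open box fixed to the bench, 166 x 166 mm, rim 20 mm high, one divider each way (17.6 mm high) making four compartments 77 mm square, floor 4 mm above the bench. Origin at the centre of the underside; walls run along its x and y. One part stands near the middle of each compartment.
- wide_cartridge_mid (a point): Fat round cartridge in the filter box, 33 mm barrel, 40 mm tall (does not fit; leave). Point on its axis 24.5 mm above its underside.
- square_cartridge_mid (a point): Square cartridge in the filter box, 26 mm barrel, 42 mm tall (does not fit; leave). Point on its axis 24.5 mm above its underside.
- blank_cap: Low blanking cap in the filter box, 36 mm across, 20 mm tall with its pip (leave). Origin at its underside.
- tip_box1: Lower one of two stacked pipette-tip boxes, 87 x 124 x 70 mm (leave). Origin at its underside.
- tip_box2: Upper one of the two tip boxes, same size (leave). Origin at its underside.
- well_plate: White 96-well plate lying beyond the fluorometer, 86 x 128 x 14 mm (leave). Origin at its underside.
- sample_jar: White sample jar with a yellow cap, 44 mm across, 62 mm tall (leave). Origin at its underside.
- tube_rack: Grey rack of microtubes between the robot and the fluorometer, 50 x 110 mm, 41 mm tall with its tubes (leave). Origin at its underside.
Not all that is in view belongs to the job. What is shaped like the part that bears cartridge_mid but green is not meant.

How it is judged:
By the outcome, as a careful person would: the job done as asked, in the order asked, and still so for the second after the job is handed in, while the arm keeps its last pose, push and grip.
It also fails if it takes over 58 s, if anything falls off the work surface, if the arm or the gripper's body presses on something with over 40 N, if the wrist force passes 120 N, or if a joint passes its speed limit or range.

## Working session

There is one attempt and no reset: what is moved stays moved. The work goes in short steps, each a Python script; the robot and the scene stay as the last script left them, time stands still between calls to the robot, and variables do not carry over. Pictures are saved under pics/ and viewed, about 8 in all and at most 12, crops included, and the job is handed in when it is done.

```bash
mkdir -p pics; ls
python3 - <<'E'
from cell import ctrl
import cv2
for n in("top","side"):
    cv2.imwrite(f"pics/{n}0.png",ctrl.camera(n)); print(n,ctrl.get_calibration(n))
s=ctrl.read_state();print(s,ctrl.tcp_to_tips)
E
```

```text
pics
top {'fx': 428.9301777672378, 'fy': 428.9301777672378, 'cx': 254.37425903331945, 'cy': 202.321353342066, 'k1': 0.003868231332239237, 'R': array([[-0.00266501, -0.9998121 ,  0.0192007 ],
       [-0.99960031,  0.00212307, -0.02819063],
       [ 0.02814456, -0.01926816, -0.99941814]]), 't': array([-0.04795434,  0.54988941,  1.13046861])}
side {'fx': 355.82887228704794, 'fy': 355.82887228704794, 'cx': 254.55102526467886, 'cy': 188.17085372667407, 'k1': -0.10334423512247713, 'R': array([[ 0.9612715 , -0.27535347,  0.01172914],
       [-0.20184863, -0.73236373, -0.650308  ],
       [ 0.18765456,  0.62275503, -0.7595801 ]]), 't': array([-0.5631486 ,  0.12667457,  0.7346955 ])}
{'time_s': 0.1, 'q': array([ 6.49104547e+01,  1.40771785e+01,  8.93157560e+01, -5.61473983e-04,
        7.67015931e+01, -9.97592938e+00]), 'qd': array([ 0.01761539, -0.16504656, -0.07386962,  0.14796009, -0.07223293,
       -0.03730727]), 'joint_efforts': array([ 2.59039757e-05, -4.16919386e+01, -3.15525484e+01,  6.86145667e-02,
        3.10720224e-02, -7.35715753e-05]), 'position': array([0.16927227, 0.62706813, 0.2265087 ]), 'eef_rot': array([[ 9.65411191e-01, -6.90941790e-04,  2.60731194e-01],
       [-2.60731962e-01, -1.49819431e-03,  9.65410068e-01],
       [-2.76416169e-04, -9.99998639e-01, -1.62652417e-03]]), 'wrist_force': array([-0.34073398,  0.16798602, -0.12907058]), 'wrist_torque': array([-0.03194951, -0.03282812,  0.0020096 ]), 'opening': 1.00134658963646} 0.022
```

View pics/top0.png

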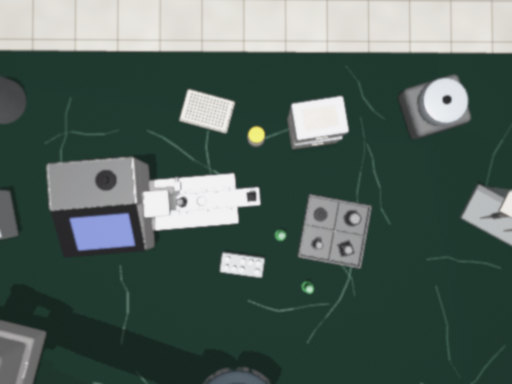

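View pics/side0.png

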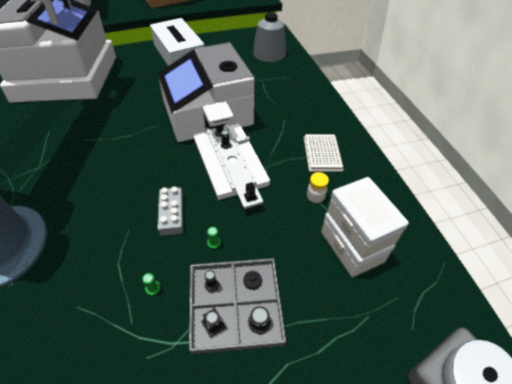

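The top view shows the filter box at about (335,231), with parts at (320,214), (353,217), (318,243) and (347,249). Green decoys stand at (280,236) and (307,287). The knob is at (251,197), and the slide runs left to the lamp nose at (157,203). In the side view the box parts are at (210,280), (253,280), (213,320) and (260,318), and the knob is at (250,190).

Could be mistaken for the target (top pixels):
- (318,243): slim round
- (353,217): fat round
- (347,249): square
- (320,214): cap
- (280,236) and (307,287): green decoys
- (182,202): the fixed filter in the slide

My choice is (318,243), which I'll check in a close crop.

Run:
```python
import cv2,numpy as np
t=cv2.imread("pics/top0.png");s=cv2.imread("pics/side0.png")
def c(i,x,y,w,h,W,H): return cv2.resize(i[y:y+h,x:x+w],(W,H),interpolation=cv2.INTER_CUBIC)
a=np.hstack([c(t,295,190,80,80,400,300*4//3-100),c(s,185,255,105,100,400,300)])
b=np.hstack([c(t,140,165,128,96,400,300),c(s,190,95,88,116-4,400,300)])
cv2.imwrite("pics/crop0.png",np.vstack([a,b]))
```

```text
(no output)
```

View pics/crop0.png

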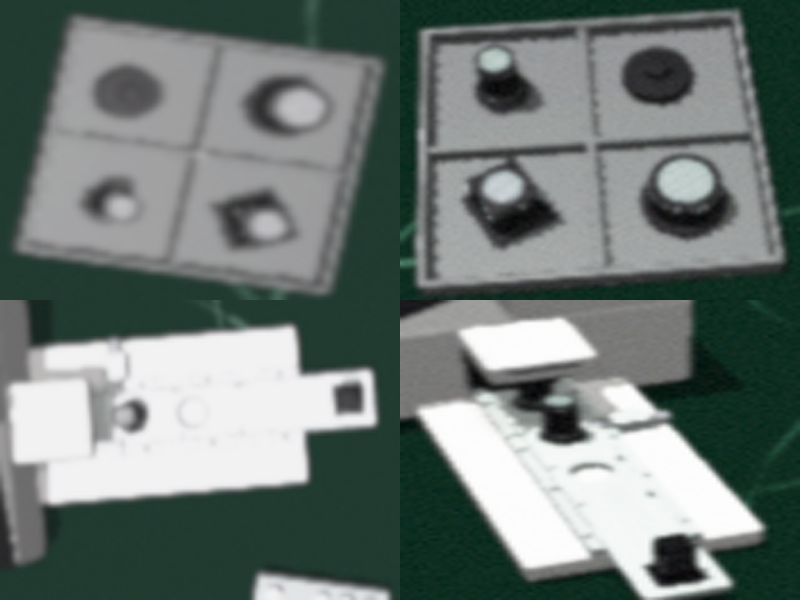

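The crop confirms the choice. (319,244) top / (209,275) side is the slim round black cartridge with a narrow barrel and a pale lens top. The square one is at (348,250), the fat one at (355,217) and the cap at (320,214). The empty seat is at about (202,201) top, the fixed filter at (181,201) and the knob at (251,197).

```bash
cat > h.py <<'E'
import cv2,numpy as np
from cell import ctrl
C={n:ctrl.get_calibration(n) for n in("top","side")}
def cam(n):
    c=C[n];return c,np.array([[c["fx"],0,c["cx"]],[0,c["fy"],c["cy"]],[0,0,1]]),np.array([c["k1"],0,0,0,0])
def ray(n,p):
    c,K,d=cam(n); u=cv2.undistortPoints(np.array([[p]],float),K,d)[0,0]
    return -c["R"].T@c["t"], c["R"].T@np.array([u[0],u[1],1])
def onz(n,p,z):
    o,v=ray(n,p); return o+v*(z-o[2])/v[2]
def two(p,q):
    (a,u),(b,v)=ray("top",p),ray("side",q)
    s=np.linalg.lstsq(np.c_[u,-v],b-a,rcond=None)[0]; A,B=a+u*s[0],b+v*s[1]
    return (A+B)/2,np.linalg.norm(A-B)
def proj(n,X):
    c,K,d=cam(n); return cv2.projectPoints(np.array([X],float),cv2.Rodrigues(c["R"])[0],c["t"],K,d)[0][0,0]
def blob(img,box,thr,dark=False,scale=4):
    """centroid and area (px) of the largest blob in box, brighter/darker than thr"""
    x,y,w,h=box; g=cv2.cvtColor(img,cv2.COLOR_BGR2GRAY)[y:y+h,x:x+w]
    g=cv2.resize(g,None,fx=scale,fy=scale,interpolation=cv2.INTER_CUBIC)
    m=((g<thr) if dark else (g>thr)).astype(np.uint8)
    k,_,st,ce=cv2.connectedComponentsWithStats(m); i=1+st[1:,4].argmax()
    return np.array([x,y])+(ce[i]+.5)/scale-.5, st[i,4]/scale**2, st[i,:4]/scale
E
python3 - <<'E'
from h import *
np.set_printoptions(precision=4,suppress=True)
t=cv2.imread("pics/top0.png");s=cv2.imread("pics/side0.png")
g=lambda i:cv2.cvtColor(i,cv2.COLOR_BGR2GRAY)
print(g(t)[236:252,310:328]);print(g(s)[266:284,200:220])
print(g(t)[189:206,240:263]);print(g(t)[191:212,174:215]);print(g(s)[178:206,238:262])
E
```

```text
[[165 164 164 163 160 155 148 145 144 145 149 156 160 161 161 161 161 161]
 [165 164 163 161 153 139 124 118 118 120 129 144 156 161 161 161 161 161]
 [164 163 160 153 138 116  99  94  97 101 110 131 152 160 161 161 161 161]
 [163 158 147 134 113  89  77  80  86  90 100 123 149 160 161 161 161 161]
 [161 149 126 106  86  68  67  79  87  85  92 120 148 160 161 161 161 161]
 [159 142 110  84  67  60  76  98 108 103 100 120 147 159 162 161 161 161]
 [155 133 100  73  57  68 100 127 142 142 134 133 146 156 161 161 161 161]
 [148 120  90  66  55  79 121 156 174 177 168 155 146 151 158 161 162 161]
 [146 116  87  64  55  86 133 171 188 190 184 169 149 146 156 161 162 161]
 [150 125  97  74  64  90 136 173 187 189 185 171 148 145 155 161 161 161]
 [157 141 115  91  79  94 133 168 184 187 182 166 146 147 158 161 161 161]
 [161 152 134 113 101 106 128 153 172 177 171 154 143 151 159 161 162 161]
 [163 159 149 135 123 124 132 141 153 159 153 145 146 155 160 162 162 161]
 [164 163 159 152 144 139 140 146 152 152 150 152 156 160 161 162 161 161]
 [164 164 163 161 157 154 154 157 159 158 157 159 
[... 9002 characters left out ...]
67 152 229 244 245 236 163  70  30  14  13  17  18  27  24  44  65
  115 178 222 241 244 230]
 [ 29  46 112 202 241 245 242 205 112  42  33  30  45  71  81  93 118 141
  195 233 240 242 242 233]
 [ 29  38  82 173 237 246 245 234 161  96  85  95 120 169 183 192 202 213
  233 240 235 231 227 211]
 [ 32  27  54 132 225 244 246 242 218 190 185 190 205 232 235 236 234 230
  229 219 195 176 155 137]
 [ 35  33  38  93 188 238 245 245 243 239 238 238 234 235 232 226 217 192
  172 151 123 106  94  78]
 [ 31  34  34  58 145 225 243 244 243 240 235 231 218 199 182 162 142 121
  103  91  77  65  56  41]
 [ 28  30  33  42  98 185 229 234 227 218 195 174 149 128 110  98  82  68
   58  51  37  33  26  25]]
```

Run:
```python
from h import *
np.set_printoptions(precision=4,suppress=True)
t=cv2.imread("pics/top0.png");s=cv2.imread("pics/side0.png")
for n in C: print(n,"centre",-C[n]["R"].T@C[n]["t"])
p,a,_=blob(t,(314,240,9,9),160);q,b,_=blob(s,(205,270,9,9),160)
print("slim",p,a,q,b,onz("top",p,.053),onz("side",q,.053),two(p,q))
p,a,_=blob(t,(176,197,7,8),165)
q,b,bb=blob(s,(218,127,14,12),150)
print("fixed",p,a,q,b,bb,onz("top",p,.077),onz("side",q,.077),two(p,q))
h=np.array([201.5,200.9]);print("hole",onz("top",h,.034))
p,a,bb=blob(t,(244,188,15,17),150,True)
print("knob blob",p,a,bb,onz("top",p,.065)); K=onz("top",p,.060)
# predicted corners check: box outline
g=cv2.cvtColor(t,cv2.COLOR_BGR2GRAY)
m=cv2.inRange(g,75,255)[180:280,285:385]
m=cv2.morphologyEx(m,cv2.MORPH_CLOSE,np.ones((7,7)))
c=max(cv2.findContours(m,0,2)[0],key=cv2.contourArea)
r=cv2.minAreaRect(c+np.array([285,180]));pts=[onz("top",x,.02) for x in cv2.boxPoints(r)]
print("box",np.mean(pts,0),[np.linalg.norm(pts[i]-pts[i-1]) for i in range(4)],np.degrees(np.arctan2(*(pts[1]-pts[0])[1::-1])),np.array(pts))
# slide end
m=cv2.inRange(g,150,255)[180:215,238:270]
for row in range(184,210,2):
    pass
cv2.imwrite("pics/sidecrop.png",cv2.resize(s[110:215,195:285],(720,840))[:600])
```

```text
top centre [ 0.5177 -0.0273  1.1462]
side centre [ 0.429  -0.5198  0.647 ]
slim [318.9769 245.0647] 21.0 [209.325  274.4162] 35.625 [ 0.4391 -0.2129  0.053 ] [ 0.4389 -0.2104  0.053 ] (array([ 0.4391, -0.2123,  0.0564]), np.float64(0.0005738129456536645))
fixed [178.3378 200.3977] 32.3125 [230.1527 129.3584] 16.9375 [9.5 0.  4.5 7.5] [0.553  0.1411 0.077 ] [0.5644 0.1468 0.077 ] (array([0.5577, 0.1389, 0.0846]), np.float64(0.010052321165133766))
hole [0.553  0.0881 0.034 ]
knob blob [251.2636 195.8735] 80.8125 [ 3.    3.25  9.25 10.  ] [ 0.5645 -0.0404  0.065 ]
box [ 0.4592 -0.2573  0.02  ] [np.float64(0.17048568139160256), np.float64(0.2056859854946488), np.float64(0.17147417200935128), np.float64(0.2060764854213641)] -10.672199948960905 [[ 0.3736 -0.1542  0.02  ]
 [ 0.5758 -0.1923  0.02  ]
 [ 0.5448 -0.3609  0.02  ]
 [ 0.3425 -0.3218  0.02  ]]
```

```bash
cat >> h.py <<'E'
def rot(deg):
    a=np.radians(deg); z=np.array([np.cos(a),np.sin(a),0]); y=np.array([0,0,-1.]); return np.c_[np.cross(y,z),y,z]
E
python3 - <<'E'
from h import *
np.set_printoptions(precision=4,suppress=True)
t=cv2.imread("pics/top0.png");s=cv2.imread("pics/side0.png")
g=cv2.cvtColor(t,cv2.COLOR_BGR2GRAY).astype(float)
def edge(cols,r0,r1,thr,z):   # topmost crossing of thr per column, going r0->r1
    st=1 if r1>r0 else -1; P=[]
    for c in cols:
        v=g[r0:r1:st,c]; i=int(np.argmax(v>thr)); 
        P.append(onz("top",(c,r0+st*(i-1+(thr-v[i-1])/(v[i]-v[i-1]))),z)[:2])
    d=cv2.fitLine(np.float32(P),cv2.DIST_HUBER,0,.01,.01).ravel(); 
    if d[1]<0:d[:2]*=-1
    return np.degrees(np.arctan2(-d[0],d[1])),d[2:]
print("plate +x edge",edge(range(186,232,2),168,190,145,.02))
print("plate -x edge",edge(range(165,234,2),240,212,145,.02))
print("slide end +x",edge(range(243,258),182,195,145,.034)," -x",edge(range(243,258),214,200,145,.034))
print("box top",edge(range(315,366,3),190,215,100,.02)," box bottom",edge(range(303,357,3),280,245,100,.02))
# slide outer end, along rows
P=[]
for r in range(191,204):
    v=g[r,253:270]; i=int(np.argmax(v<145)); P.append(onz("top",(253+i-1+(v[i-1]-145)/(v[i-1]-v[i]),r),.034))
print("slide end centre",np.mean(P,0),P[0],P[-1])
P=[onz("top",(171,r),.106) for r in (190,215)];print("nose",P, g[200,160:180])
F=onz("top",(179.1,201.6),.077);print("fixed",F)
gs=cv2.cvtColor(s,cv2.COLOR_BGR2GRAY);print(gs[122:138,218:234])
q0=ctrl.read_state()["q"]
for ph in(-11,169):print(ph,ctrl.inverse_kinematics([.439,-.2117,.041],rot(ph)))
for ph in(4.6,184.6,94.6,-85.4):print(ph,ctrl.inverse_kinematics([.553,.088,.065],rot(ph)),ctrl.inverse_kinematics([.563,-.04,.06],rot(ph)))
E
```

```text
plate +x edge (np.float32(4.6858416), array([0.6231, 0.0589], dtype=float32))
plate -x edge (np.float32(4.6827817), array([0.4867, 0.0996], dtype=float32))
slide end +x (np.float32(4.064233), array([ 0.588 , -0.0362], dtype=float32))  -x (np.float32(4.652995), array([ 0.5404, -0.0361], dtype=float32))
box top (np.float32(-10.818429), array([ 0.5578, -0.2644], dtype=float32))  box bottom (np.float32(-10.46748), array([ 0.392 , -0.2409], dtype=float32))
slide end centre [ 0.5628 -0.0609  0.034 ] [ 0.5785 -0.0454  0.034 ] [ 0.5473 -0.0633  0.034 ]
nose [array([0.5773, 0.1543, 0.106 ]), array([0.5168, 0.1541, 0.106 ])] [242. 242. 242. 242. 242. 242. 240. 232. 197. 152. 141. 144. 146. 154.
 161. 157. 153. 167. 180. 182.]
fixed [0.55   0.1392 0.077 ]
[[ 94 107 108 110 112 115 112 109 110 112 112 114 114 122 119 117]
 [111 111 110 106 103  99  88  94 103 105 115 119 121 118 120 125]
 [101  93  78  68  55  54  71 109 133 136 123 123 125 131 133 141]
 [ 52  47  31  27  24  39  83 120 140 147 143 140 142 154 166 173]
 [ 19  17   7  16  28  65 109 131 141 151 162 171 173 177 183 184]
 [ 17  18 
[... 520 characters left out ...]
 178]
 [ 35  36  34  36  41  45  60  64  56  44  55  99 129 142 158 172]
 [ 79  74  66  43  34  35  50  59  45  32  48  92 123 137 156 165]
 [124 120 113  69  31  20  23  30  29  18  45  90 127 137 151 158]]
-11 [-39.1027   7.5884 118.7798  -0.      53.6318 -28.1027]
169 [-39.1027   7.5884 118.7798  -0.      53.6318 151.8973]
4.6 [ -2.5587  13.9837 108.0503  -0.      57.966   -7.1587] [-15.5715  14.9852 107.4555  -0.      57.5593 -20.1715]
184.6 None None
94.6 [ -2.5587  13.9837 108.0503  -0.      57.966  -97.1587] [ -15.5715   14.9852  107.4555   -0.       57.5593 -110.1715]
-85.4 [ -2.5587  13.9837 108.0503  -0.      57.966   82.8413] [-15.5715  14.9852 107.4555  -0.      57.5593  69.8285]
```

Measured values agree:
- **Slide axis:** tilted 4.68° from world y.
- **Seat:** about (0.5538, 0.0886). The hole, fixed filter, knob and slide end agree within 1.5 mm.
- **Nose edge:** puts the lamp axis about 100 mm further in, so travel is about 0.015.
- **Cartridge:** (0.439, -0.212).

Next is the grasp.

Run:
```python
from h import *
np.set_printoptions(precision=4,suppress=True)
print("fixed side",onz("side",(224.2,132.0),.077))
R=rot(-10.7); x,y=.439,-.2117
ctrl.gripper_to(.44,f_grip=25)
ctrl.goto([x,y,.2],R)
ctrl.movel([x,y,.041],rate=.12)
s=ctrl.read_state();print(s["position"],s["wrist_force"],s["time_s"])
ctrl.gripper_to(0.,f_grip=25)
s=ctrl.read_state();print("grip",s["opening"]*94,s["wrist_force"])
ctrl.movel([x,y,.15],rate=.12)
S=np.array([.5538,.0886]);R=rot(4.68)
ctrl.goto([*S,.15],R); ctrl.movel([*S,.105],rate=.1); ctrl.dwell(.3)
for n in C: cv2.imwrite(f"pics/{n}1.png",ctrl.camera(n))
s=ctrl.read_state();print(s["position"],s["wrist_force"],s["opening"]*94,s["time_s"])
t=cv2.imread("pics/top1.png");q=cv2.imread("pics/side1.png")
for n,i in(("t",t),("s",q)):
    u,v=proj("top" if n=="t" else "side",[*S,.08]).astype(int); print(u,v)
    c=i[max(v-35,0):v+35,u-45:u+45]; cv2.imwrite(f"pics/c1{n}.png",cv2.resize(c,(400,311),interpolation=cv2.INTER_CUBIC))
cv2.imwrite("pics/c1.png",np.hstack([cv2.imread("pics/c1t.png"),cv2.imread("pics/c1s.png")]))
```

```text
fixed side [0.5481 0.141  0.077 ]
[ 0.4395 -0.2121  0.0417] [ 0.0661 -0.0099  0.6459] 5.6
grip 19.379981740095147 [-0.3866  0.9149  2.1251]
[0.554  0.0886 0.1053] [ 1.8336 -0.0358  0.3939] 19.64490475223564 9.3583
199 200
231 144
```

View pics/c1.png

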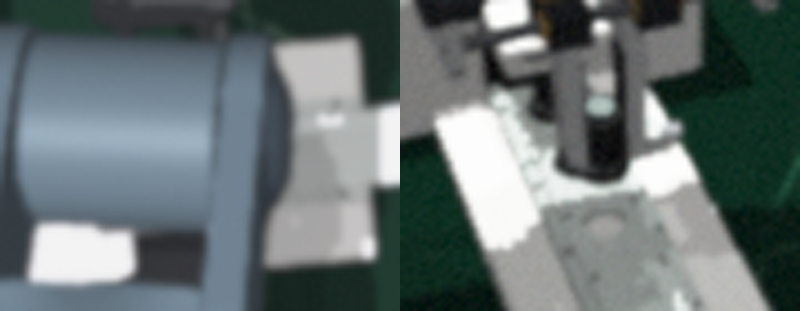

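The barrel is gripped at 19.4 mm, as expected for 20 mm. The side crop shows the cartridge upright between the fingers, lens at about side pixel (231,133), hovering above the seat. The arm hides it in the top view. I'll compare the held lens with the fixed filter's lens in the same side camera, so that calibration bias cancels, then lower with force feedback.

Run:
```python
from h import *
np.set_printoptions(precision=4,suppress=True)
q=cv2.imread("pics/side1.png");g=cv2.cvtColor(q,cv2.COLOR_BGR2GRAY)
print(g[126:148,222:242])
print("proj of planned lens top",proj("side",[.554,.0886,.1166]))
```

```text
[[ 99 104 100 103 101 109 151 171 176 182 182 165  97  42  53  89 101 104
  101 104]
 [ 98 102 104 102  99 105 146 177 183 189 188 170  98  37  50  86 102 105
  100  86]
 [ 99 103 101 105  96  95 125 159 177 185 184 170  93  38  47  88 100 105
  107 102]
 [ 94 104 103 103  95  88 102 136 165 172 167 155  91  31  48  87 100 104
  125 154]
 [ 97 102 104 103  98  88 110 135 152 152 141 129  72  29  47  84 104 103
  132 186]
 [ 90 100 102 103  99  87 131 165 177 176 168 138  77  30  48  84 103 106
  133 208]
 [ 91  96 102 102  98 104 153 181 184 190 185 161  96  42  49  89 101 105
  132 216]
 [ 91  98 102 105  96 101 148 174 184 186 179 154  92  49  49  88 100 106
  135 217]
 [ 91 101 101 101  95  86 107 137 152 156 152 113  64  49  52  87  98 105
  133 217]
 [ 85  99 102 100  96  72  61  69  82  79  78  57  45  38  49  86 101 102
  134 209]
 [ 88 101 102 105  98  73  53  40  38  39  40  40  36  26  46  85 100 102
  128 201]
 [ 91 103 101 101  97  79  48  33  36  39  38  27  22  18  42  89  98 105
  130 198]
 [ 97 103 106 105  97  78  45  24  21  22  26  17  17  18  44  83 102 100
  126 195]
 [100 102 105 103  97  80  41  24  15  14  17  17  16  16  39  79  98 103
  122 177]
 [ 98  99 104 105  97  83  50  22  17  17  18  20  11  16  35  71  99 104
  111 130]
 [ 97  97 100 100 101  90  47  20   6  17  15  15  14  15  33  72  97 104
  107 103]
 [ 83  91  97 102 101  93  49  20  14  12  18  14  14  16  32  74  96 107
  110 110]
 [ 68  86 102 104 105  91  53  23  20  17  10  10   9  17  34  72 104 114
  129 138]
 [ 58  72  96 103 105  93  56  26  13  21  19   7  14  21  36  84 138 166
  201 216]
 [ 47  62  86  97 100  95  60  30  23  21  14  20  23  29  39 111 201 234
  247 250]
 [ 48  53  71  79  88  86  64  45  34  26  25  30  28  32  45 141 232 249
  252 253]
 [ 95  62  49  53  66  66  60  53  42  31  33  41  35  29  73 176 240 250
  252 253]]
proj of planned lens top [230.9225 132.7207]
```

Run:
```python
from h import *
np.set_printoptions(precision=4,suppress=True)
S=np.array([.5538,.0891])
ctrl.movel([*S,.078],rate=.08)
f0=ctrl.read_state()["wrist_force"]
r=ctrl.movel([*S,.063],rate=.02,f_stop=6)
s=ctrl.read_state();print(r,s["position"],s["wrist_force"]-f0,s["wrist_torque"],s["time_s"])
cv2.imwrite("pics/side2.png",ctrl.camera("side"))
```

```text
True [0.5537 0.0891 0.0652] [-0.4437  0.1985  4.2686] [-0.0529  0.2774 -0.0435] 10.4833
```

Run:
```python
from h import *
np.set_printoptions(precision=4,suppress=True)
ctrl.gripper_to(.44); 
p=ctrl.read_state()["position"]
ctrl.movel([p[0],p[1],.15],rate=.12)
ctrl.goto([.5644,-.041,.15],rot(-85.32)); ctrl.dwell(.2)
for n in C: cv2.imwrite(f"pics/{n}3.png",ctrl.camera(n))
s=ctrl.read_state();print(s["position"],s["time_s"])
t=cv2.imread("pics/top3.png");q=cv2.imread("pics/side3.png")
c=lambda i,x,y,w,h:cv2.resize(i[y:y+h,x:x+w],(400,400),interpolation=cv2.INTER_CUBIC)
cv2.imwrite("pics/c3.png",np.hstack([c(t,150,150,90,90),c(q,195,110,80,80)]))
```

```text
[ 0.5644 -0.0407  0.15  ] 13.4667
```

View pics/c3.png

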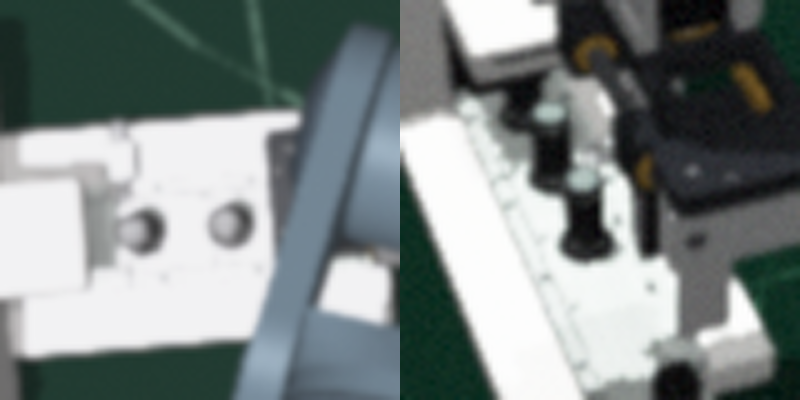

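The top crop shows two identical round filters, at about (180,202) and (201,200). In the side crop the new one, at about (231,146), stands upright with its flange on the slide, just like the fixed one at (225,133). I'll check height and spacing numerically, then grip the knob.

Run:
```python
from h import *
np.set_printoptions(precision=4,suppress=True)
t=cv2.imread("pics/top3.png");q=cv2.imread("pics/side3.png")
A=blob(q,(220,128,9,8),140);B=blob(q,(227,142,9,8),140)
print(A[:2],B[:2]);a,b=onz("side",A[0],.077),onz("side",B[0],.077);print("side",a,b,a-b,np.linalg.norm(a-b))
P=(199.+0,200.)
p1=(150+133*90/400,150+231*90/400-.0);p2=(150+228*90/400,150+222*90/400)
a,b=onz("top",p1,.077),onz("top",p2,.077);print("top",a,b,a-b)
print("tri new",two(p2,B[0]),"fixed",two(p1,A[0]))
k=np.array([.5644,-.041])
ctrl.movel([*k,.063],rate=.12,f_stop=8)
s=ctrl.read_state();print(s["position"],s["wrist_force"],s["opening"])
ctrl.gripper_to(0.,f_grip=25)
s=ctrl.read_state();print(s["position"],s["wrist_force"],s["opening"]*94,s["time_s"])
```

```text
(array([224.6089, 131.8589]), np.float64(15.5)) (array([232.0747, 144.1882]), np.float64(32.625))
side [0.5492 0.1413 0.077 ] [0.5563 0.0931 0.077 ] [-0.0072  0.0482  0.    ] 0.048713694326778856
top [0.5491 0.1371 0.077 ] [0.554  0.0841 0.077 ] [-0.0049  0.053   0.    ]
tri new (array([0.554 , 0.0831, 0.0863]), np.float64(0.0005716847529875788)) fixed (array([0.5487, 0.1366, 0.081 ]), np.float64(0.0006315348257925468))
[ 0.5651 -0.0412  0.0638] [ 0.5776  0.6772 -0.1199] 0.440052108787808
[ 0.5647 -0.04    0.0635] [-0.146   5.8989  2.2711] 17.73387340960514 14.8333
```

Run:
```python
from h import *
np.set_printoptions(precision=4,suppress=True)
t=cv2.imread("pics/top3.png");q=cv2.imread("pics/side3.png")
for th in(140,155,170): print(th,"side",[blob(q,b,th)[:2] for b in((221,129,8,6),(228,142,8,6))])
for th in(165,180): print(th,"top",[blob(t,b,th)[:2] for b in((176,197,7,9),(198,195,6,9))])
c=lambda i,x,y,w,h,W:cv2.resize(i[y:y+h,x:x+w],(W,600),interpolation=cv2.INTER_LANCZOS4)
cv2.imwrite("pics/c4.png",np.hstack([c(t,170,185,46,36,400)[:600],c(q,215,122,30,45,400)]))
```

```text
140 side [(array([224.6167, 131.8223]), np.float64(15.125)), (array([232.0816, 144.2219]), np.float64(32.75))]
155 side [(array([224.5335, 131.8859]), np.float64(11.4375)), (array([232.1706, 144.0011]), np.float64(28.125))]
170 side [(array([224.541, 131.917]), np.float64(7.8125)), (array([232.1715, 143.8517]), np.float64(21.5))]
165 top [(array([178.2079, 200.8329]), np.float64(37.125)), (array([199.6224, 198.3776]), np.float64(30.0625))]
180 top [(array([178.8549, 201.5316]), np.float64(10.875)), (array([199.8779, 199.6615]), np.float64(10.6875))]
```

View pics/c4.png

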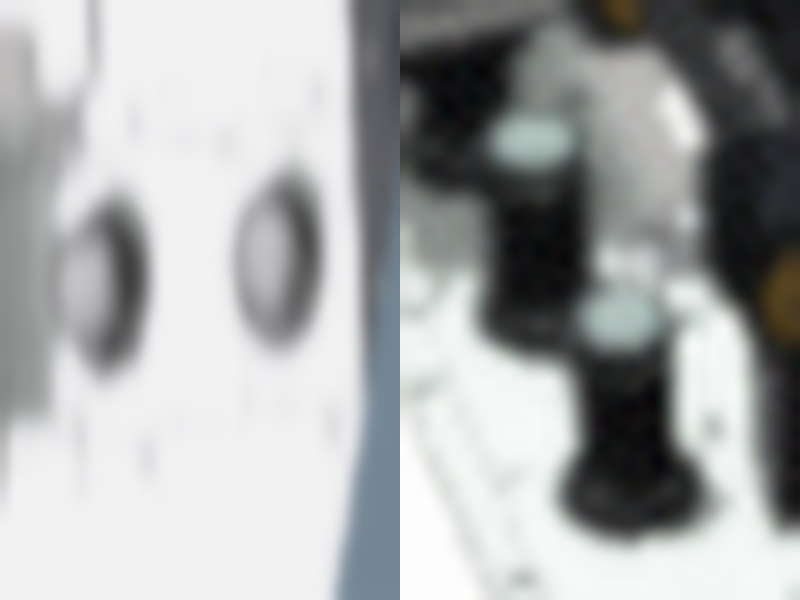

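The lens-to-flange length matches the fixed filter (about 220 px against 215 px in the crop) and no spigot shows below the flange, so the cartridge is flush. The reaction when gripping the knob (5.9 N at 1 mm of deflection) fits the slide resting in the 0.015 notch. Now I'll push in, logging force against position.

```bash
cat >> h.py <<'E'
P0=np.array([.5645,-.0400]); D=np.array([-.0816,.9967])
def push(d,rate=.04):
    ctrl.movel([*(P0+D*d),.0635],rate=rate); s=ctrl.read_state()
    print("cmd %.1f at %.2f lat %.2f F %.2f Fx %.2f z %.4f t %.2f"%(d*1e3,1e3*D@(s["position"][:2]-P0),1e3*np.cross(D,s["position"][:2]-P0),D@s["wrist_force"][:2],s["wrist_force"][0],s["position"][2],s["time_s"]),s["opening"]*94)
E
python3 -W ignore - <<'E'
from h import *
push(0); push(.01)
push(.042,.06)
for d in range(44,60,2): push(d/1e3,.03)
E
```

```text
cmd 0.0 at 0.59 lat -0.17 F 5.50 Fx 1.12 z 0.0636 t 15.08 17.77035221101164
cmd 10.0 at 9.85 lat -0.21 F -0.11 Fx 1.16 z 0.0637 t 15.48 17.60887566436916
cmd 42.0 at 42.76 lat -0.12 F 1.97 Fx 1.50 z 0.0636 t 16.17 17.748327093623317
cmd 44.0 at 44.07 lat -0.13 F 0.49 Fx 1.54 z 0.0636 t 16.42 17.684059891556444
cmd 46.0 at 46.07 lat -0.12 F -0.53 Fx 2.05 z 0.0636 t 16.67 17.7430304854661
cmd 48.0 at 48.71 lat -0.12 F 4.44 Fx 2.64 z 0.0636 t 16.92 18.147957693080297
cmd 50.0 at 50.51 lat -0.10 F 4.18 Fx 2.50 z 0.0636 t 17.17 17.920894176388316
cmd 52.0 at 51.04 lat -0.12 F -4.19 Fx 1.77 z 0.0636 t 17.42 17.770835887420233
cmd 54.0 at 53.49 lat -0.11 F -2.88 Fx 1.89 z 0.0636 t 17.67 17.89222862726678
cmd 56.0 at 56.34 lat -0.10 F -0.10 Fx 1.56 z 0.0636 t 17.92 18.01676014586647
cmd 58.0 at 58.46 lat -0.10 F 0.50 Fx 1.73 z 0.0636 t 18.17 18.203620948828757
```

The middle notch shows clearly: pull changes to resistance at about 50.8 mm, so the next one is expected at about 100.8 mm.

```bash
python3 -W ignore - <<'E'
from h import *
push(.094,.05)
for d in (96,98,99.5,100.8): push(d/1e3,.03)
ctrl.dwell(.4); push(.1008)
E
```

```text
cmd 94.0 at 94.53 lat -0.08 F -0.17 Fx 1.49 z 0.0636 t 19.03 17.933877807907866
cmd 96.0 at 96.15 lat -0.05 F 0.99 Fx 2.07 z 0.0636 t 19.28 17.701624590830402
cmd 98.0 at 98.41 lat -0.03 F 3.21 Fx 3.11 z 0.0635 t 19.53 18.158580155931794
cmd 99.5 at 100.22 lat -0.07 F 4.93 Fx 2.72 z 0.0636 t 19.78 18.01899721307638
cmd 100.8 at 100.75 lat -0.08 F 1.28 Fx 1.80 z 0.0636 t 20.03 17.891001927640744
cmd 100.8 at 100.76 lat -0.06 F 1.14 Fx 2.16 z 0.0636 t 20.68 17.77063253924415
```

```bash
python3 -W ignore - <<'E'
from h import *
push(.1015,.02); push(.1009,.02); ctrl.dwell(.5); push(.1009)
for n in C: cv2.imwrite(f"pics/{n}5.png",ctrl.camera(n))
t=cv2.imread("pics/top5.png");q=cv2.imread("pics/side5.png")
c=lambda i,x,y,w,h:cv2.resize(i[y:y+h,x:x+w],(400,400),interpolation=cv2.INTER_CUBIC)
cv2.imwrite("pics/c5.png",np.hstack([c(t,180,150,200,140),c(q,170,90,110,110)]))
E
```

```text
cmd 101.5 at 100.92 lat -0.06 F -2.51 Fx 2.65 z 0.0636 t 20.93 18.317150669224066
cmd 100.9 at 100.84 lat -0.06 F -0.16 Fx 2.49 z 0.0636 t 21.18 17.67288196069177
cmd 100.9 at 100.84 lat -0.07 F 0.13 Fx 2.44 z 0.0636 t 21.93 18.136853955112723
```

View pics/c5.png

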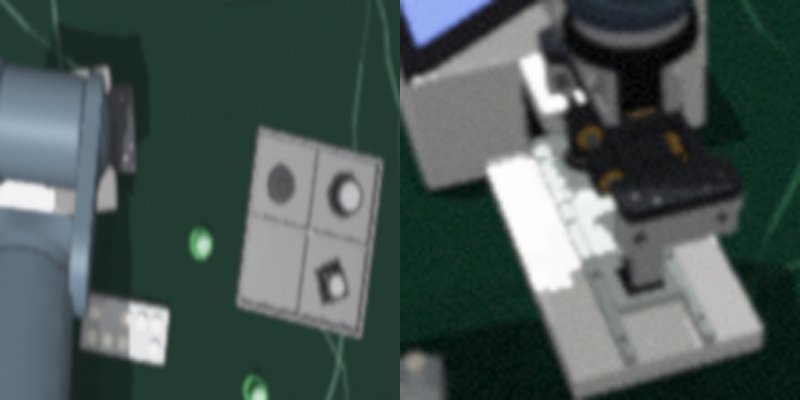

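The slide is in the notch: force is near zero at 100.8 mm, with pull before it and resistance beyond it. The view shows the knob still gripped, the other box parts in place and the slim one's compartment empty. The gripper hides the new filter under the nose. Handing in.

Run:
```python
from cell import ctrl
ctrl.close_job()
```

```text
the job is handed in; nothing more can be done
```

The slim round cartridge is in the slide's empty seat, and the slide is pushed past the middle click into the next notch. I handed in at about 22 s, with the gripper still holding the knob.

- **Seating:** The barrel gripped at 19.4 mm. Lowering stopped on contact at TCP height 65.2 mm, against 65.7 mm expected for flush. After release the cartridge stood upright, with the same visible height as the fixed filter and no spigot showing.
- **Notches:** The middle notch showed in the force log at about 50.8 mm of push. The final one is at 100.8 mm: the slide was drawn in with up to 4.9 N just before it, resisted with 2.5 N just past it, and sat at about 0 N in the centre.
- **Disagreements:** My first check of the new filter's spacing gave 48 mm from the side view and 53 mm from the top, against 50 mm. The side figure came from a cropped measuring window. Re-reading gave about 52 mm in both views, roughly within the seat's play plus pixel error.
- **Not checked:** In the last pictures the gripper hides the new filter under the lamp, so its final place rests on the force readings. The last view showed the other three box parts and the two green decoys where they were.

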